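# Turn the garnish stand to bring the limes to the jigger

### The job

Push gently with a fingertip on the bare brass spokes of the revolving garnish stand to turn it until the green dish faces the steel jigger, its spoke pointing straight at the jigger. Keep off the dishes, and leave the jigger, the low glass tumbler and the little bitters bottle around it standing where they are. Finish with the hand clear and the stand at rest.

Things in the scene. Friction and masses are not known exactly. Their poses are not given: they have to be found in the camera images.
- wheel_hub (a point): centre of the brass wheel of the garnish stand, on its upright axle, 50 mm above the sideboard. x turns with the wheel and points along the spoke to the green dish; z up. Four level spokes at 90 degrees, 10 mm wide, from 44 to 56 mm above the sideboard, bare from 22 to 93 mm from the axle. Hub 22 mm radius, 65 mm high, with a ball on top to 78 mm. A dish ends each spoke
- wheel (a joint): turn of the wheel on its axle in rad, growing anticlockwise seen from above; starts between -0.75 and 0.75, stops only at -6.28 and 6.28. It turns either way with even friction (about 0.2 N m), never springs back and stays where it is left
- stand: fixed round wooden foot of the garnish stand: 70 mm radius, 10 mm high at its edge, rising to 18 mm high at 18 mm from the axle, then a slim stem up to the hub. The spokes run above it. Origin on the axle at the sideboard's height
- dish_green: green ceramic dish with limes, fixed on the end of one spoke, 64 mm across its rim, its centre 125 mm from the axle, from 40 to 64 mm above the sideboard; the origin is on the dish's centre line at the sideboard's height
- dish_white1: white ceramic dish, the same shape, fixed on the spoke 90 degrees anticlockwise (from above) of the green one; origin likewise
- dish_white2: white ceramic dish, the same, on the spoke opposite the green one; origin likewise
- dish_white3: white ceramic dish, the same, on the spoke 90 degrees clockwise of the green one; origin likewise
- jigger_mid (a point): centre, half-way up, of the loose steel jigger (a small waisted measuring cup, 44 mm across its rim, 62 mm high) standing on the sideboard about 0.2 m from the wheel's axle, just outside the circle that the dishes sweep (157 mm radius)
- tumbler: loose low clear glass, 64 mm across, 62 mm high, standing beside the garnish stand just outside the circle of the dishes; origin at the centre of its underside
- bitters: loose small amber bottle with yellow cap, 44 mm across, 85 mm high, also standing beside the garnish stand; origin at the centre of its underside
Not all that is in view belongs to the job. What is shaped like the tumbler but black or blue is not meant.

How it is judged:
By the outcome, as a careful person would: the job done as asked, in the order asked, and still so for the second after the job is handed in, with the robot touching nothing.
It also fails if it takes over 48 s, if anything falls off the work surface, if the arm or the gripper's body presses on something with over 40 N, if the wrist force passes 120 N, or if a joint passes its speed limit or range.

### The arm

A 6-joint arm with a two-finger parallel gripper is mounted at the origin on the work surface. World frame = base frame: x ahead of the robot, y to its left, z up, the work surface at z = 0. Lengths are in m, angles in rad, forces in N, time in s.
With the tool pointing down it reaches from about 0.3 to 0.875 m from the base axis. Payload 6.4 kg.
Tool frame: the origin (TCP) lies where the fingers leave the gripper's body, on its centre line; the fingertips stand 73 mm ahead of it and the grasp point (between the pads) lies 54 mm ahead of it; z points along the fingers, y is the line along which they close (so a half turn about z gives the same grasp; the last joint's range is limited). The gripper opens to 85 mm and grips with 20 to 120 N. Pads are 22 mm wide; open, the fingers measure 114 mm over their backs; the gripper's body (76 mm by 85 mm) begins 54 mm behind the grasp point. The pads swing forward as they close: fully open they stand 13 mm farther back than shut.
Start: joints at [1.086, 0.181, 1.607, -0, 1.354, -0.206], TCP at [0.158, 0.553, 0.304] pointing down, gripper open.
Joint ranges: [-2.99, 2.99], [-0.89, 2.07], [0.3, 2.58], [-1.14, 4.28], [0, 2.63], [-3.12, 3.12]. Speed limits (rad/s): [2.57, 2.57, 3.01, 3.14, 3.14, 3.14].

### API

Orientations are given as a unit quaternion [w, x, y, z].
In Python, from bench import ctrl gives the robot as it stands.
- The arm moves only by the tool carry_out, never from a script. Its argument "steps" is one flat list of numbers, 7 for each row, row after row: the shift along the tool's x, y, z in m, then the turn, a rotation vector about the tool's x, y, z in rad, then the opening, from 0 (shut) to 1 (fully open). In form: [dx, dy, dz, wx, wy, wz, claw, dx, dy, dz, wx, wy, wz, claw, ...]. A call has 1 to 20 rows; each row is the pose to reach, as a shift and turn from the pose commanded when the call began, along the tool's axes at that moment; what a row does not reach only later rows make up. A row lasts 1/10 s, in which the tool goes at most 50 mm and 8.59 degrees, less where a joint would pass 70% of its speed; a pose out of reach is approached as far as the arm can. A call with a gripper value outside its range is refused whole. The fingers move at their own pace and stop on an object; the grip force is fixed at half the most. Time passes only in rows, so rows that repeat a pose let the fingers close. It gives the time, the measured TCP pose, the force, the opening and the grip force at its end, in the units of the state.
- ctrl.get_obs(): the state, without advancing time (a new reading comes with each control period).
- ctrl.camera(name): name is "side" or "top" or "wrist"; returns the picture (400x640x3 uint8, red, green, blue); there is no depth.
- ctrl.camera_params(name): a dict with "vertical_fov" (degrees; the focal length in pixels is half the picture's height over the tangent of half this angle, whatever the lens; pixels are square), "cx", "cy" (the principal point, pixels), "k1" (the pictures are not rectified: a ray, as slopes to the right and down, at radius r is drawn at 1 + k1 r^2 times it, then the intrinsics apply), "cam_to_world" (4x4, takes a point from camera to world coordinates); the wrist camera has in their place "hand_eye" (4x4, takes a point from camera to tool coordinates, whose origin is the TCP and whose axes are the flange's). Camera axes: x right, y down, z forward; pixel columns grow to the right and rows downward; lengths in m; the calibration is good to about 2 mm. A picture is of the moment at which its call begins: read the wrist's pose just before it. camera_params takes no time and is no camera call.
- ctrl.hand_in(): hands the job in; it is judged then, once.
The state is a dict: "time_s": time; "q": joint angles; "dq": joint speeds; "joint_efforts": joint torques, N m; "eef_pos": TCP position; "eef_rot": TCP orientation; "wrist_force": force on the tool from outside, world axes, zero at the start; "torque": the same for the moment, N m; "opening": opening from 0.0 (shut) to 1.0 (fully open); "grasp_force": force on a finger pad.
Only numpy, scipy, OpenCV 4.12 (cv2) and the standard library are available. Lean on these libraries where they do the work, as an engineer would, in place of code of your own. Each camera call takes 0.05 s, during which the arm holds its last target. There are 200 camera calls.

## Working session

There is one attempt and no reset: what is moved stays moved. The work goes in short steps, Python scripts to look and compute and a tool call to move; the robot and the scene stay as the last step left them, time stands still between calls to the robot, and variables do not carry over. Pictures are saved under pics/ and viewed, at most 10 in all, crops included, and the job is handed in when it is done.

Besides the shell and the picture viewer there is one more tool, called by a JSON object that holds its "op" and its "data", one argument or row to a line. carry_out: Moves the arm, as the interface text tells. Its arguments: {"type":"object","properties":{"steps":{"type":"array"}},"required":["steps"]}

```bash
mkdir -p pics; cat > h.py <<'E'
import numpy as np, cv2
from bench import ctrl
def snap(n,f):
    im=np.array(ctrl.camera(n)); cv2.imwrite('pics/'+f,im[:,:,::-1]); return im
def ray(n,uv,T=None):
    p=ctrl.camera_params(n); f=200/np.tan(np.radians(p['vertical_fov'])/2)
    K=np.array([[f,0,p['cx']],[0,f,p['cy']],[0,0,1]])
    s=cv2.undistortPoints(np.array(uv,float).reshape(-1,1,2),K,np.array([p['k1'],0,0,0.]))[:,0]
    M=np.array(p['cam_to_world']) if T is None else T
    return M[:3,3],np.c_[s,np.ones(len(s))]@M[:3,:3].T
def onz(n,uv,z,T=None):
    o,d=ray(n,uv,T); return o+d*((z-o[2])/d[:,2])[:,None]
E
python3 - <<'E'
from h import *
snap('top','t1.png');snap('side','s1.png')
o=ctrl.get_obs();print(o['time_s'],o['eef_pos'],o['eef_rot'],o['opening'])
for n in('top','side'):print(ctrl.camera_params(n))
E
```

```text
0.1 [0.15805245 0.5524644  0.30309476] [-2.74160785e-04  1.38962167e-01  9.90297388e-01 -7.24279112e-04] 1.0000879670632778
{'vertical_fov': 45.642951017558275, 'cx': 318.84573375079907, 'cy': 205.46609850084803, 'k1': -0.11314812775038724, 'cam_to_world': array([[ 0.03025036, -0.99532068,  0.09176957,  0.42204193],
       [-0.99941804, -0.02867091,  0.01848116,  0.01935942],
       [-0.01576356, -0.09227523, -0.99560875,  1.20727708],
       [ 0.        ,  0.        ,  0.        ,  1.        ]])}
{'vertical_fov': 48.74763430332315, 'cx': 312.0250917264594, 'cy': 193.23190790153788, 'k1': -0.0841489517071827, 'cam_to_world': array([[ 0.9729045 , -0.10147987,  0.20774667,  0.338589  ],
       [-0.23007815, -0.51363038,  0.82658809, -0.67058734],
       [ 0.02282295, -0.85198924, -0.52306161,  0.53437891],
       [ 0.        ,  0.        ,  0.        ,  1.        ]])}
```

View pics/t1.png

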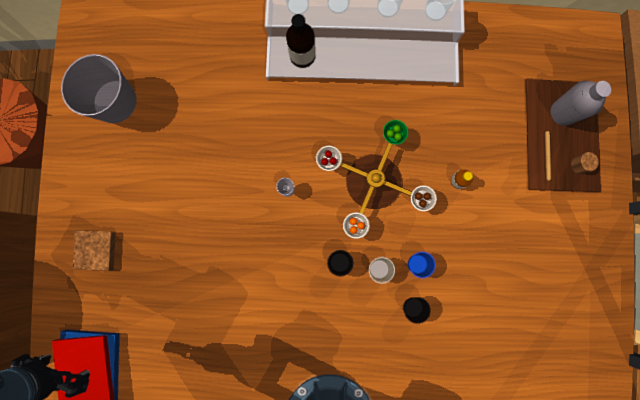

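View pics/s1.png

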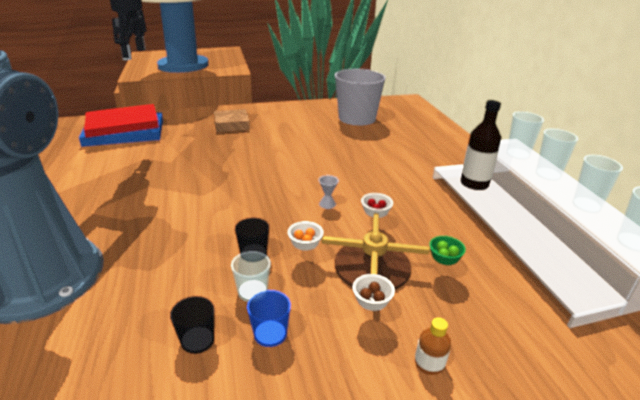

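The top view shows the hub at about (375,178), green dish (396,132), jigger (286,186), tumbler (381,269) and bitters (462,180). Next I'll refine these by masks and a zoomed crop.

```bash
python3 - <<'E'
from h import *
im=cv2.imread('pics/t1.png');c=cv2.resize(im[110:290,260:490],None,fx=3.3,fy=3.3,interpolation=cv2.INTER_CUBIC);cv2.imwrite('pics/t1c.png',c)
hsv=cv2.cvtColor(im,cv2.COLOR_BGR2HSV)
def blob(m,x,y,r=25):
    k=np.zeros_like(m);cv2.circle(k,(x,y),r,255,-1);m=m&k
    p=cv2.findNonZero(m);(c,rr)=cv2.minEnclosingCircle(p);return c,rr,len(p)
g=cv2.inRange(hsv,(45,90,40),(85,255,255));w=cv2.inRange(hsv,(0,0,110),(179,70,255))
for nm,m,x,y,z in[('green',g,396,132,.064),('red',w,329,158,.064),('or',w,356,226,.064),('br',w,424,198,.064),('jig',w,286,186,.062),('tum',w,381,269,.062)]:
    c,r,n=blob(m,x,y,20);print(nm,np.round(c,1),round(r,1),n,onz('top',[c],z)[0].round(4))
print(onz('top',[(375.5,178)],.07).round(4),onz('top',[(464,178)],.06).round(4))
E
```

```text
green [395.2 131.7] 12.6 475 [ 0.715  -0.1415  0.064 ]
red [328.5 158.1] 12.8 303 [0.6442 0.0205 0.064 ]
or [355.6 225. ] 13.1 325 [ 0.4827 -0.0492  0.064 ]
br [423.2 197.9] 12.8 333 [ 0.5531 -0.2118  0.064 ]
jig [285.  186.9] 9.4 108 [0.5707 0.1244 0.062 ]
tum [381.6 269.5] 12.8 439 [ 0.3779 -0.1143  0.062 ]
[[ 0.5974 -0.0944  0.07  ]] [[ 0.6057 -0.3133  0.06  ]]
```

View pics/t1c.png

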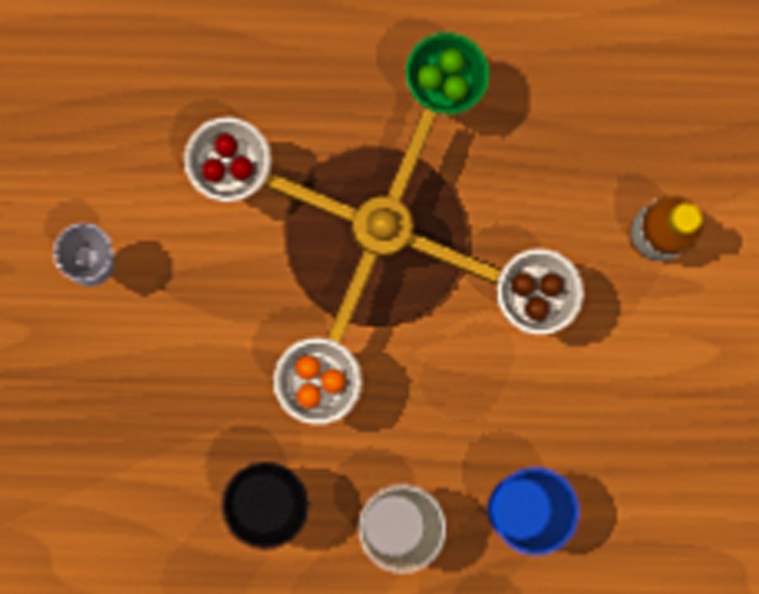

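Dish measurements agree: the arm length is 125 mm, the hub is at (0.5988,-0.0955), and the green spoke is at -21.6°. The jigger bearing is +97.3°, so the wheel must turn about +119°. Now the approach shift in tool axes.

```bash
cat >> h.py <<'E'
from scipy.spatial.transform import Rotation as R
H=np.array([.5988,-.0955])
def pose(a,z,gap,r=.058,off=16):  # a: spoke deg; tool x tangential, 'off+gap' mm behind spoke
    A=np.radians(a);u=np.array([np.cos(A),np.sin(A)]);t=np.array([-u[1],u[0]])
    p=H+r*u-(off+gap)/1000*t
    return np.r_[p,z],R.from_matrix(np.c_[np.r_[t,0],np.r_[u,0],[0,0,-1]])
def rel(P,base=None):
    o=ctrl.get_obs() if base is None else None
    p0,R0=(o['eef_pos'],R.from_quat(np.roll(o['eef_rot'],-1))) if base is None else base
    return np.r_[R0.inv().apply(P[0]-p0),(R0.inv()*P[1]).as_rotvec()].round(3)
E
python3 - <<'E'
from h import *
print(rel(pose(-21.6,.303,12)).tolist(), pose(-21.6,.303,12)[0])
E
```

```text
[-0.657, -0.535, 0.001, -0.001, 0.001, 1.669] [ 0.64241955 -0.14288497  0.303     ]
```

{"op": "carry_out", "data": {
  "steps": [-0.657,-0.535,0,0,0,1.669,0,-0.657,-0.535,0,0,0,1.669,0,-0.657,-0.535,0,0,0,1.669,0,-0.657,-0.535,0,0,0,1.669,0,-0.657,-0.535,0,0,0,1.669,0,-0.657,-0.535,0,0,0,1.669,0,-0.657,-0.535,0,0,0,1.669,0,-0.657,-0.535,0,0,0,1.669,0,-0.657,-0.535,0,0,0,1.669,0,-0.657,-0.535,0,0,0,1.669,0,-0.657,-0.535,0,0,0,1.669,0,-0.657,-0.535,0,0,0,1.669,0,-0.657,-0.535,0,0,0,1.669,0,-0.657,-0.535,0,0,0,1.669,0,-0.657,-0.535,0,0,0,1.669,0,-0.657,-0.535,0,0,0,1.669,0,-0.657,-0.535,0,0,0,1.669,0,-0.657,-0.535,0,0,0,1.669,0,-0.657,-0.535,0,0,0,1.669,0,-0.657,-0.535,0,0,0,1.669,0]
}}

```text
time_s: 2.1
eef_pos: [0.6421, -0.1415, 0.3033]
eef_rot: [-0.001, 0.827, 0.562, -0.0]
wrist_force: [-0.0, 0.4, 0.5]
opening: 0.004
grasp_force: 0.0
```

```bash
python3 - <<'E'
from h import *
o=ctrl.get_obs();T=np.eye(4);T[:3,:3]=R.from_quat(np.roll(o['eef_rot'],-1)).as_matrix();T[:3,3]=o['eef_pos'];T=T@np.array(ctrl.camera_params('wrist')['hand_eye'])
np.save('T.npy',T);im=snap('wrist','w1.png')
print(o['eef_pos'],rel(pose(-21.6,.112,12)),T[:3,3])
E
```

```text
[ 0.6421222  -0.14151438  0.3033287 ] [-0.002  0.001  0.192 -0.001 -0.     0.001] [ 0.66840196 -0.07709347  0.3734187 ]
```

View pics/w1.png

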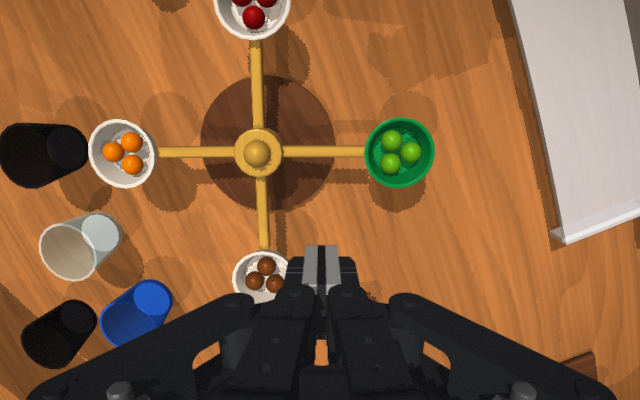

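The wrist view shows the hub ball at (257,153), the green dish at (399,153) and the shut fingertips at (322,250), in the right quadrant. I'll cross-check the hub and dish positions from here.

```bash
python3 - <<'E'
from h import *
T=np.load('T.npy')
print(onz('wrist',[(257,153)],.068,T).round(4),onz('wrist',[(399,153),(123,153)],.062,T).round(4))
E
```

```text
[[ 0.6003 -0.096   0.068 ]] [[ 0.716  -0.1424  0.062 ]
 [ 0.4851 -0.0504  0.062 ]]
```

{"op": "carry_out", "data": {
  "steps": [-0.002,0,0.04,0,0,0,0,-0.002,0,0.08,0,0,0,0,-0.002,0,0.12,0,0,0,0,-0.002,0,0.15,0,0,0,0,-0.002,0,0.17,0,0,0,0,-0.002,0,0.182,0,0,0,0,-0.002,0,0.191,0,0,0,0,-0.002,0,0.191,0,0,0,0,-0.002,0,0.191,0,0,0,0]
}}

```text
time_s: 3.05
eef_pos: [0.6425, -0.1442, 0.1142]
eef_rot: [0.001, 0.827, 0.562, 0.0]
wrist_force: [-0.3, 0.6, 0.8]
opening: 0.0
grasp_force: 0.0
```

```bash
sed -i 's/^H=.*/H=np.array([.5993,-.0957])/' h.py; python3 - <<'E'
from h import *
o=ctrl.get_obs();b=(o['eef_pos'],R.from_quat(np.roll(o['eef_rot'],-1)))
z=.112
s=[(-21.6,8),(-21.6,4),(-21.6,0)]+[(a,0) for a in np.linspace(-18,40,17)]
for a,g in s:print(rel(pose(a,z,g),b)[[0,1,2,5]].tolist())
b=pose(40,z,0);print()
for a in list(np.linspace(43.5,78,11))+[81,84,86,88,89,90,90]:print(rel(pose(a,z,0),b)[[0,1,2,5]].tolist())
E
```

```text
[0.005, -0.0, 0.002, 0.0]
[0.009, -0.0, 0.002, 0.0]
[0.013, -0.0, 0.002, 0.0]
[0.017, 0.001, 0.002, -0.062]
[0.021, 0.002, 0.002, -0.126]
[0.024, 0.002, 0.002, -0.189]
[0.028, 0.002, 0.002, -0.252]
[0.032, 0.002, 0.002, -0.316]
[0.036, 0.002, 0.002, -0.379]
[0.04, 0.001, 0.002, -0.442]
[0.043, 0.0, 0.002, -0.505]
[0.047, -0.001, 0.002, -0.569]
[0.051, -0.002, 0.002, -0.632]
[0.054, -0.003, 0.002, -0.695]
[0.057, -0.005, 0.002, -0.758]
[0.061, -0.007, 0.002, -0.822]
[0.064, -0.009, 0.002, -0.885]
[0.067, -0.011, 0.002, -0.948]
[0.07, -0.014, 0.002, -1.011]
[0.073, -0.016, 0.002, -1.075]

[0.004, 0.001, 0.0, -0.061]
[0.007, 0.002, 0.0, -0.121]
[0.011, 0.002, 0.0, -0.182]
[0.014, 0.002, 0.0, -0.242]
[0.018, 0.002, 0.0, -0.302]
[0.022, 0.002, 0.0, -0.362]
[0.025, 0.001, 0.0, -0.422]
[0.029, 0.001, 0.0, -0.483]
[0.032, -0.0, 0.0, -0.543]
[0.036, -0.001, 0.0, -0.603]
[0.039, -0.002, 0.0, -0.663]
[0.042, -0.004, 0.0, -0.716]
[0.045, -0.005, 0.0, -0.768]
[0.047, -0.006, 0.0, -0.803]
[0.048, -0.007, 0.0, -0.838]
[0.049, -0.008, 0.0, -0.855]
[0.05, -0.008, 0.0, -0.873]
[0.05, -0.008, 0.0, -0.873]
```

{"op": "carry_out", "data": {
  "steps": [0.005,0,0.002,0,0,0,0,0.009,0,0.002,0,0,0,0,0.013,0,0.002,0,0,0,0,0.017,0.001,0.002,0,0,-0.062,0,0.021,0.002,0.002,0,0,-0.126,0,0.024,0.002,0.002,0,0,-0.189,0,0.028,0.002,0.002,0,0,-0.252,0,0.032,0.002,0.002,0,0,-0.316,0,0.036,0.002,0.002,0,0,-0.379,0,0.04,0.001,0.002,0,0,-0.442,0,0.043,0,0.002,0,0,-0.505,0,0.047,-0.001,0.002,0,0,-0.569,0,0.051,-0.002,0.002,0,0,-0.632,0,0.054,-0.003,0.002,0,0,-0.695,0,0.057,-0.005,0.002,0,0,-0.758,0,0.061,-0.007,0.002,0,0,-0.822,0,0.064,-0.009,0.002,0,0,-0.885,0,0.067,-0.011,0.002,0,0,-0.948,0,0.07,-0.014,0.002,0,0,-1.011,0,0.073,-0.016,0.002,0,0,-1.075,0]
}}

```text
time_s: 5.05
eef_pos: [0.6543, -0.0712, 0.1114]
eef_rot: [0.001, 0.421, 0.907, -0.001]
wrist_force: [0.6, -4.1, -0.9]
opening: 0.006
grasp_force: 1.8
```

{"op": "carry_out", "data": {
  "steps": [0.004,0.001,0,0,0,-0.061,0,0.007,0.002,0,0,0,-0.121,0,0.011,0.002,0,0,0,-0.182,0,0.014,0.002,0,0,0,-0.242,0,0.018,0.002,0,0,0,-0.302,0,0.022,0.002,0,0,0,-0.362,0,0.025,0.001,0,0,0,-0.422,0,0.029,0.001,0,0,0,-0.483,0,0.032,0,0,0,0,-0.543,0,0.036,-0.001,0,0,0,-0.603,0,0.039,-0.002,0,0,0,-0.663,0,0.042,-0.004,0,0,0,-0.716,0,0.045,-0.005,0,0,0,-0.768,0,0.047,-0.006,0,0,0,-0.803,0,0.048,-0.007,0,0,0,-0.838,0,0.049,-0.008,0,0,0,-0.855,0,0.05,-0.008,0,0,0,-0.873,0,0.05,-0.008,0,0,0,-0.873,0]
}}

```text
time_s: 6.85
eef_pos: [0.6162, -0.0373, 0.1115]
eef_rot: [0.001, -0.0, 1.0, -0.0]
wrist_force: [3.5, 0.2, 1.5]
opening: -0.002
grasp_force: 1.5
```

```bash
python3 - <<'E'
from h import *
snap('top','t2.png');snap('side','s2.png')
o=ctrl.get_obs();T=np.eye(4);T[:3,:3]=R.from_quat(np.roll(o['eef_rot'],-1)).as_matrix();T[:3,3]=o['eef_pos'];T=T@np.array(ctrl.camera_params('wrist')['hand_eye'])
np.save('T.npy',T)
im=cv2.imread('pics/t2.png');hsv=cv2.cvtColor(im,cv2.COLOR_BGR2HSV)
g=cv2.inRange(hsv,(45,90,40),(85,255,255));c,r=cv2.minEnclosingCircle(cv2.findNonZero(g[100:260,250:480]));c=np.add(c,(250,100));p=onz('top',[c],.064)[0];print(c,r,p)
d=p[:2]-H;print(np.degrees(np.arctan2(d[1],d[0])),np.hypot(*d))
c=im[90:300,240:490];s=cv2.imread('pics/s2.png')[150:370,150:490]
cv2.imwrite('pics/c2.png',np.vstack([cv2.resize(c,(480,300)),cv2.resize(s,(480,300))]))
E
```

```text
[324.5 175.5] 12.747649192810059 [0.60094364 0.02905373 0.064     ]
89.24516751703828 0.12476455649081927
```

View pics/c2.png

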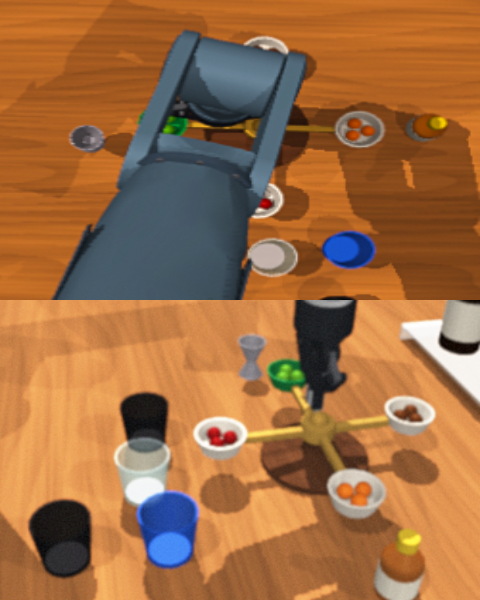

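The views show the green dish swung near 90°, with the jigger, tumbler and bitters undisturbed. Next is a slow push to about 96.5°, then back off, lift and measure.

```bash
python3 - <<'E'
from h import *
z=.112;b=pose(90,z,0)
for a,g in[(91.5,0),(93,0),(94.5,0),(95.5,0),(96,0),(96.5,0),(96.5,0),(96.5,10)]:print(rel(pose(a,z,g),b)[[0,1,2,5]].tolist())
E
```

```text
[0.002, 0.0, 0.0, -0.026]
[0.003, 0.001, 0.0, -0.052]
[0.005, 0.001, 0.0, -0.079]
[0.006, 0.001, 0.0, -0.096]
[0.006, 0.001, 0.0, -0.105]
[0.007, 0.001, 0.0, -0.113]
[0.007, 0.001, 0.0, -0.113]
[-0.003, 0.003, 0.0, -0.113]
```

{"op": "carry_out", "data": {
  "steps": [0.002,0,0,0,0,-0.026,0,0.003,0.001,0,0,0,-0.052,0,0.005,0.001,0,0,0,-0.079,0,0.006,0.001,0,0,0,-0.096,0,0.006,0.001,0,0,0,-0.105,0,0.007,0.001,0,0,0,-0.113,0,0.007,0.001,0,0,0,-0.113,0,0.002,0.002,0,0,0,-0.113,0,-0.003,0.003,0,0,0,-0.113,0,-0.003,0.003,-0.03,0,0,-0.113,0,-0.003,0.003,-0.07,0,0,-0.113,0,-0.003,0.003,-0.11,0,0,-0.113,0,-0.003,0.003,-0.15,0,0,-0.113,0,-0.003,0.003,-0.19,0,0,-0.113,0,-0.003,0.003,-0.19,0,0,-0.113,0,-0.003,0.003,-0.19,0,0,-0.113,0]
}}

```text
time_s: 8.55
eef_pos: [0.6189, -0.0344, 0.3017]
eef_rot: [0.001, -0.057, 0.998, -0.0]
wrist_force: [-0.9, -0.5, -1.4]
opening: -0.0
grasp_force: 0.0
```

```bash
python3 - <<'E'
from h import *
o=ctrl.get_obs();T=np.eye(4);T[:3,:3]=R.from_quat(np.roll(o['eef_rot'],-1)).as_matrix();T[:3,3]=o['eef_pos'];T=T@np.array(ctrl.camera_params('wrist')['hand_eye'])
np.save('T.npy',T);snap('wrist','w3.png')
E
```

```text
(no output)
```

View pics/w3.png

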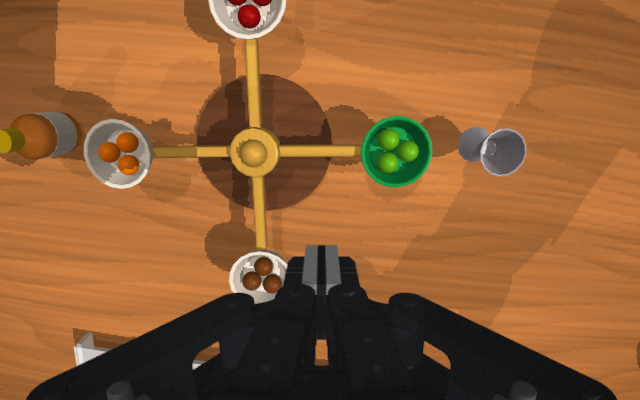

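The wrist view shows the hub (254,152), green dish (397,151), orange dish (118,153) and jigger rim (503,152), nearly collinear. Next I'll get the angles by mask.

```bash
python3 - <<'E'
from h import *
T=np.load('T.npy');im=cv2.imread('pics/w3.png');hsv=cv2.cvtColor(im,cv2.COLOR_BGR2HSV)
def fit(m,x,y,r):
    k=np.zeros_like(m);cv2.circle(k,(x,y),r,255,-1)
    cs=cv2.findContours(m&k,0,1)[0];c=max(cs,key=cv2.contourArea);return cv2.fitEllipse(cv2.convexHull(c))
g=fit(cv2.inRange(hsv,(45,90,40),(85,255,255)),397,152,45);w=fit(cv2.inRange(hsv,(0,0,90),(179,70,255)),118,153,40)
j=fit(cv2.inRange(hsv,(0,0,60),(179,90,255)),503,152,26)
print(g,w,j)
G,W=onz('wrist',[g[0],w[0]],.064,T);J=onz('wrist',[j[0]],.062,T)[0]
ang=lambda v:np.degrees(np.arctan2(v[1],v[0]))
C=(G+W)/2;print(G,W,J,C,np.hypot(*(G-W)[:2]),np.hypot(*(J-C)[:2]));print(ang(G-W),ang(J-C),ang(np.r_[.5707,.1244]-C[:2]))
E
```

```text
((396.2313232421875, 151.1126251220703), (69.24552154541016, 72.44151306152344), 46.904327392578125) ((117.586669921875, 153.12545776367188), (64.89183807373047, 72.17134094238281), 135.4599151611328) ((501.51031494140625, 151.21624755859375), (47.20011901855469, 49.916160583496094), 59.93425750732422)
[0.58415068 0.02761622 0.064     ] [ 0.61306369 -0.21874049  0.064     ] [0.57279587 0.12266523 0.062     ] [ 0.59860719 -0.09556214  0.064     ] 0.24804756158763874 0.2197485143930925
96.6937481424484 96.74544553927534 97.23063818670664
```

The spoke points at 96.7° and the jigger bears 96.7–97.2°, so they agree within measurement error. The hand is 0.19 m above the stand and touching nothing.

```bash
python3 -c "
from bench import ctrl
print(ctrl.hand_in())"
```

```text
the job is handed in; nothing more can be done
None
```

The stand is turned so the green dish's spoke points at the jigger, to within about half a degree by the last camera measurement. The jigger, tumbler and bitters looked undisturbed, the hand is clear above the stand, and the job is handed in.

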